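# Find and release the latched vacuum-zone key

## Task

One of the four keys on the cutting table's vacuum console has been left latched down. With a fingertip tap all four lightly, one after the other from left to right as the robot sees them, to feel which one it is (it sits lower and is firm, the others give), and only then press that key down until its latch lets go and let it spring up, so that all four zones are off. Do not push any of the other three right down, and do not pick up or shift anything else that stands around.

Things in the scene. Friction and masses are not known exactly. Their poses are not given: they have to be found in the camera images.
- console: grey vacuum-zone console fixed on the table, 160 (x) x 270 (y) x 50 mm high, flat dark steel deck; origin: centre of its underside. Its own -x side faces the robot, +y is the end to the robot's left. The keys stand in a row along its y, 52 mm apart, at own x -30 mm. On the deck behind them, at x +45, y -85 mm: a round gauge, 54 mm wide, 23 mm tall. Turned up to 0.35 rad.
- slot_1 (a point): fixed point of the console at the leftmost place of the row (left as the robot sees it): centre of where the key's top stands when the key is up, 66 mm above the table
- slot_2 (a point): fixed point of the console at the second from left place of the row (left as the robot sees it): centre of where the key's top stands when the key is up, 66 mm above the table
- slot_3 (a point): fixed point of the console at the third from left place of the row (left as the robot sees it): centre of where the key's top stands when the key is up, 66 mm above the table
- slot_4 (a point): fixed point of the console at the rightmost place of the row (left as the robot sees it): centre of where the key's top stands when the key is up, 66 mm above the table
- unit_a: one of the four identical key units (fixed dark base plate 42 x 36 x 3 mm with its white key); origin at the plate's underside centre, on the deck 50 mm above the table, straight below the key's centre; axes as the console's. The letters say nothing about the place: the units stand in a new order in every start.
- unit_b: one of the four identical key units (fixed dark base plate 42 x 36 x 3 mm with its white key); origin at the plate's underside centre, on the deck 50 mm above the table, straight below the key's centre; axes as the console's. The letters say nothing about the place: the units stand in a new order in every start.
- unit_c: one of the four identical key units (fixed dark base plate 42 x 36 x 3 mm with its white key); origin at the plate's underside centre, on the deck 50 mm above the table, straight below the key's centre; axes as the console's. The letters say nothing about the place: the units stand in a new order in every start.
- unit_d: one of the four identical key units (fixed dark base plate 42 x 36 x 3 mm with its white key); origin at the plate's underside centre, on the deck 50 mm above the table, straight below the key's centre; axes as the console's. The letters say nothing about the place: the units stand in a new order in every start.
- key_a (a joint): how far the key of unit_a is down (m). Flat top 32 (console x) x 26 mm (y). 0: up, top 66 mm above the table; 0.0045: latched, top at 61.5 mm; 0.009: bottom of travel. An up key gives from 1.5 N on, 0.6 N more per mm. A latched key is firm up to 4 N, then sinks; its latch lets go at about 0.007 (5.7 N; bottom 6.9 N), and it springs up when the finger leaves.
- key_b (a joint): how far the key of unit_b is down (m). Flat top 32 (console x) x 26 mm (y). 0: up, top 66 mm above the table; 0.0045: latched, top at 61.5 mm; 0.009: bottom of travel. An up key gives from 1.5 N on, 0.6 N more per mm. A latched key is firm up to 4 N, then sinks; its latch lets go at about 0.007 (5.7 N; bottom 6.9 N), and it springs up when the finger leaves.
- key_c (a joint): how far the key of unit_c is down (m). Flat top 32 (console x) x 26 mm (y). 0: up, top 66 mm above the table; 0.0045: latched, top at 61.5 mm; 0.009: bottom of travel. An up key gives from 1.5 N on, 0.6 N more per mm. A latched key is firm up to 4 N, then sinks; its latch lets go at about 0.007 (5.7 N; bottom 6.9 N), and it springs up when the finger leaves.
- key_d (a joint): how far the key of unit_d is down (m). Flat top 32 (console x) x 26 mm (y). 0: up, top 66 mm above the table; 0.0045: latched, top at 61.5 mm; 0.009: bottom of travel. An up key gives from 1.5 N on, 0.6 N more per mm. A latched key is firm up to 4 N, then sinks; its latch lets go at about 0.007 (5.7 N; bottom 6.9 N), and it springs up when the finger leaves.
- spool: bystander, loose, not to be disturbed: wooden thread spool, 32 mm diameter, 36 mm tall, standing on the console behind the keys
- punch: bystander, loose, not to be disturbed: steel hole punch, 22 mm diameter, 66 mm tall, standing on the table close to the console's front
- tin: bystander, loose, not to be disturbed: flat aluminium wax tin, 52 mm diameter, 24 mm tall, on the table close to the console's front
- mallet: bystander, loose, not to be disturbed: rubber-headed mallet with a wooden handle lying on the table, a few hundred mm long
- rivet_jar: bystander, loose, not to be disturbed: glass jar with a steel lid, 60 mm diameter, 80 mm tall, beyond the console
- tape_roll: bystander, loose, not to be disturbed: roll of masking tape lying flat, 90 mm diameter, 24 mm tall, beyond the console
- marker_block: bystander, loose, not to be disturbed: grey plastic marking stick lying on the table, 120 x 16 x 12 mm

How it is judged:
By the outcome, as a careful person would: the job done as asked, in the order asked, and still so for the second after the job is handed in, with the robot touching nothing.
It also fails if it takes over 54 s, if anything falls off the work surface, if the arm or the gripper's body presses on something with over 40 N, if the wrist force passes 120 N, or if a joint passes its speed limit or range.

## Robot

A 6-joint arm with a two-finger parallel gripper is mounted at the origin on the work surface. World frame = base frame: x ahead of the robot, y to its left, z up, the work surface at z = 0. Lengths are in m, angles in rad, forces in N, time in s.
With the tool pointing down it reaches from about 0.375 to 0.925 m from the base axis. Payload 5.7 kg.
Tool frame: the origin (TCP) lies midway between the tips of the shut fingers; the grasp point (between the pads) lies 19 mm behind it; z points along the fingers, x is the direction in which the jaws open and shut, and the axes are right-handed (so a half turn about z gives the same grasp; the last joint's range is limited). The gripper opens to 88 mm and grips with 3 to 60 N. Pads are 20 mm wide; open, the fingers measure 115 mm over their backs; the gripper's body (75 mm by 178 mm) begins 61 mm behind the grasp point.
Start: joints at [1.034, 0.359, 1.51, -0, 1.272, -0.115], TCP at [0.246, 0.547, 0.223] pointing down, gripper open.
Joint ranges: [-2.97, 2.97], [-1.01, 2.36], [0.21, 2.38], [-0.96, 4.11], [0.2, 2.71], [-2.98, 2.98]. Speed limits (rad/s): [2.39, 2.39, 3.14, 3.14, 3.14, 3.14].

## Interface

Orientations are given as a unit quaternion [x, y, z, w].
In Python, from bench import move_ptp, servo_line, goto_joints, move_gripper, sleep, inverse_kinematics, capture, PlanningError, close_job, spot_in, silhouettes, current_clock, current_joint_pos, current_qvel, current_joint_torque, current_position, current_orientation, current_force, current_torque, current_finger_gap gives the robot as it stands. Calls block until the motion is done:
- move_ptp(position, orientation): joint-space move of the TCP to a pose.
- servo_line(position, orientation=None, rate=0.15, contact_N=None): straight line of the TCP; orientation=None keeps the orientation; rate is the mean speed in m/s. With contact_N (N) it stops when the force on the tool has changed by that much, and returns True; else False.
- goto_joints(angles): joint-space move.
- move_gripper(opening): finger opening in m; the grip force is fixed at half the most; returns when the fingers have stopped.
- sleep(seconds).
- inverse_kinematics(position, orientation): joint angles nearest the present ones, or None.
- capture(name): name is "side" or "top" or "wrist"; returns a dict with "image" (384x512x3 uint8, blue, green, red), "range_z" (384x512 float32, m along the optical axis (not along the pixel's ray), 0 where there is no reading), "intrinsics" (3x3 intrinsics, pixels), "R" (3x3) and "t" (3): a world point X has camera coordinates R X + t. Camera axes: x right, y down, z forward; pixel columns grow to the right and rows downward; lengths in m; the calibration is good to about 2 mm. A picture is of the moment at which its call begins.
A pose or a line that the arm cannot do raises PlanningError and nothing moves.
- close_job(): hands the job in, once; it reports no verdict.
Trained networks look in the newest picture that a camera, given by its name, has taken for a name from the list of things; names that differ only in an ending like _2 or _b are one class to them, and where a whole thing is asked for, a point or a joint stands for the part that bears it (a point fixed in the world has none). Each returns a list of dicts, best first, with "conf" (0 to 1); they miss things now and then, are a little off and sometimes report something else, mostly with a low value. They report only what shows in the picture. A call takes as long as a camera call.
- spot_in(camera, query): "xy" ([column, row] in pixels, amid what is visible of it).
- silhouettes(camera, query): "region" (384x512 bool, what is visible of it) and "xy" ([column, row] in pixels, amid what is visible of it).
Readings, each from a call of its own:
- current_clock(): time.
- current_joint_pos(): joint angles.
- current_qvel(): joint speeds.
- current_joint_torque(): joint torques, N m.
- current_position(): TCP position.
- current_orientation(): TCP orientation.
- current_force(): force on the tool from outside, world axes, zero at the start.
- current_torque(): the same for the moment, N m.
- current_finger_gap(): finger opening in m.
Only numpy, scipy, OpenCV 4.12 (cv2) and the standard library are available. Lean on these libraries where they do the work, as an engineer would, in place of code of your own. Each camera call takes 0.05 s, during which the arm holds its last target.

## Working session

There is one attempt and no reset: what is moved stays moved. The work goes in short steps, each a Python script; the robot and the scene stay as the last script left them, time stands still between calls to the robot, and variables do not carry over. Pictures are saved under pics/ and viewed, and the job is handed in when it is done.

```bash
ls; mkdir -p pics; python3 - <<'E'
from bench import *
import cv2,numpy as np
print(current_clock(),current_position(),current_orientation(),current_finger_gap(),current_force())
for n in ["side","top","wrist"]:
    c=capture(n); cv2.imwrite(f"pics/{n}0.png",c["image"])
    print(n,c["R"].round(3).tolist(),c["t"].round(3))
    for q in ["console","unit_a","slot_1","key_a","punch","spool","tin","mallet"]:
        print(q,[(np.round(d["xy"]).tolist(),round(d["conf"],2)) for d in spot_in(n,q)])
print(current_clock())
E
```

```text
pics
0.0 [0.24529804 0.5468035  0.22183203] [ 8.39463695e-01  5.43415011e-01 -8.09206436e-04  4.20372712e-04] 0.08792846785221603 [-0.40309655  0.16594076 -0.05964715]
side [[-0.967, -0.256, 0.006], [-0.203, 0.751, -0.629], [0.157, -0.609, -0.778]] [0.548 0.148 1.314]
console [([253.0, 232.0], 0.83)]
unit_a [([259.0, 256.0], 0.73), ([274.0, 226.0], 0.61), ([275.0, 211.0], 0.58), ([266.0, 243.0], 0.57)]
slot_1 [([255.0, 241.0], 0.68)]
key_a [([263.0, 239.0], 0.6), ([278.0, 206.0], 0.49), ([259.0, 255.0], 0.42)]
punch [([299.0, 268.0], 0.65), ([256.0, 239.0], 0.16)]
spool [([233.0, 245.0], 0.65)]
tin [([312.0, 224.0], 0.77), ([228.0, 343.0], 0.16)]
mallet [([224.0, 344.0], 0.61)]
top [[0.015, -1.0, 0.001], [-0.986, -0.015, -0.165], [0.165, 0.001, -0.986]] [-0.019  0.578  1.062]
console [([204.0, 206.0], 0.91), ([222.0, 135.0], 0.23)]
unit_a [([212.0, 218.0], 0.72), ([178.0, 212.0], 0.7), ([196.0, 215.0], 0.69), ([229.0, 221.0], 0.5)]
slot_1 [([209.0, 205.0], 0.79), ([230.0, 253.0], 0.4)]
key_a [([224.0, 137.0], 0.66), ([196.0, 218.0], 0.64), ([229.0, 219.0], 0.56)]
punch [([382.0, 255.0], 0.74)]
spool [([180.0, 193.0], 0.61)]
tin [([228.0, 252.0], 0.64), ([193.0, 217.0], 0.39)]
mallet [([116.0, 206.0], 0.68), ([205.0, 209.0], 0.53)]
wrist [[0.409, 0.912, -0.002], [0.88, -0.394, 0.264], [0.24, -0.11, -0.964]] [-0.6   -0.034  0.392]
console []
unit_a []
slot_1 []
key_a []
punch []
spool []
tin []
mallet [([232.0, 326.0], 0.76)]
1.35
```

```bash
python3 - <<'E'
import cv2
a=cv2.imread("pics/top0.png")[150:280,130:300]; cv2.imwrite("pics/topc.png",cv2.resize(a,None,fx=4.5,fy=4.5,interpolation=cv2.INTER_CUBIC))
E
```

```text
(no output)
```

View pics/top0.png

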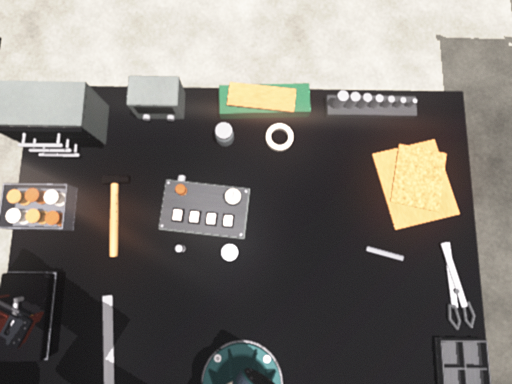

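View pics/side0.png

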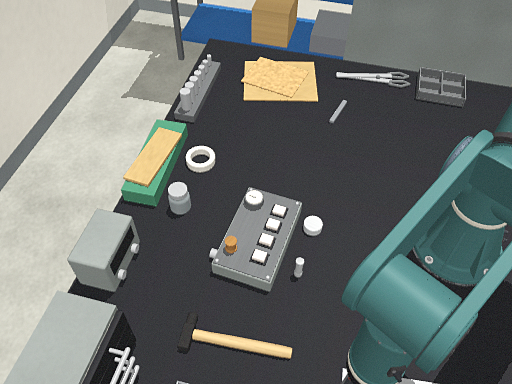

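```bash
ls pics
```

```text
side0.png
top0.png
topc.png
wrist0.png
```

View pics/topc.png

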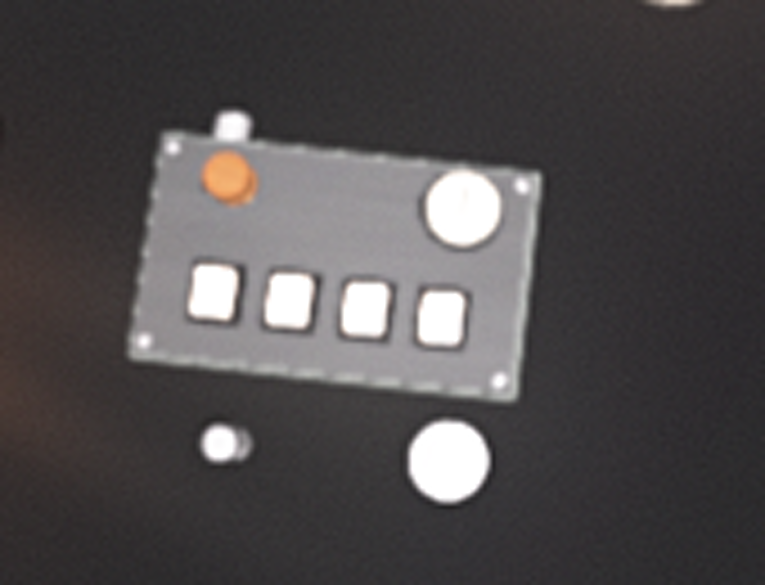

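The top view shows the four white keys at about (178,215), (194,217), (211,219) and (228,221). The spool is behind them at (181,190), the gauge at (233,196), the punch at (179,248) and the tin at (230,252). Next I'll localise the keys.

```bash
cat > h.py <<'E'
from bench import *
import cv2,numpy as np
def ray(c,uv,z):
    K,R,t=c["intrinsics"],np.array(c["R"]),np.array(c["t"])
    d=R.T@np.linalg.solve(K,[uv[0],uv[1],1.]); o=-R.T@t
    return o+d*(z-o[2])/d[2]
def proj(c,X):
    p=c["intrinsics"]@(c["R"]@np.array(X)+c["t"]); return p[:2]/p[2]
E
python3 - <<'E'
from h import *
c=capture("top"); g=c["image"].min(axis=2)
for th in (180,210):
  n,l,s,ce=cv2.connectedComponentsWithStats((g>th).astype(np.uint8))
  for i in range(1,n):
    if 160<ce[i][0]<250 and 170<ce[i][1]<265 and s[i][4]>8: print(th,s[i].tolist(),ce[i].round(1),ray(c,ce[i],.066).round(4))
c=capture("side"); g=c["image"].min(axis=2)
n,l,s,ce=cv2.connectedComponentsWithStats((g>190).astype(np.uint8))
for i in range(1,n):
    if 210<ce[i][0]<330 and 170<ce[i][1]<290 and s[i][4]>8: print('side',s[i].tolist(),ce[i].round(1),ray(c,ce[i],.066).round(4))
for n in ("top","side"):
  c=capture(n)
  for q in ("punch","tin","spool","mallet"):
    for d in silhouettes(n,q)[:1]: print(n,q,d["conf"],d["region"].sum(),ray(c,d["xy"],.03).round(3))
E
```

```text
180 [178, 175, 7, 7, 42] [181.2 178.1] [0.6103 0.1961 0.066 ]
180 [225, 188, 16, 17, 216] [232.5 195.7] [0.5574 0.0351 0.066 ]
180 [244, 189, 4, 4, 12] [245.6 190.8] [ 0.5735 -0.0051  0.066 ]
180 [172, 209, 11, 12, 108] [177.  214.4] [0.497  0.2038 0.066 ]
180 [189, 211, 11, 12, 109] [193.8 216.4] [0.4916 0.1521 0.066 ]
180 [206, 213, 10, 12, 109] [210.6 218.2] [0.4867 0.1005 0.066 ]
180 [223, 215, 10, 12, 110] [227.6 220.4] [0.4809 0.0485 0.066 ]
180 [160, 224, 4, 4, 11] [161.4 225.5] [0.4625 0.2498 0.066 ]
180 [239, 233, 6, 4, 16] [241.2 234.4] [0.4391 0.0062 0.066 ]
180 [175, 245, 8, 7, 44] [178.4 248.1] [0.3952 0.1949 0.066 ]
180 [221, 244, 18, 17, 245] [229.1 251.9] [0.386  0.0416 0.066 ]
210 [178, 175, 7, 6, 30] [181.1 177.8] [0.6114 0.1964 0.066 ]
210 [225, 188, 16, 16, 203] [232.5 195.7] [0.5573 0.035  0.066 ]
210 [172, 209, 10, 12, 100] [176.9 214.4] [0.4971 0.2042 0.066 ]
210 [189, 211, 10, 12, 100] [193.7 216.2] [0.4923 0.1523 0.066 ]
210 [206, 213, 10, 11, 99] [210.5 218.1] [0.4873 0.1008 0.066 ]
210 [223, 215, 10, 11, 99] [227.5 220.1] [0.4819 0.0486 0.066 ]
210 [176, 24
[... 274 characters left out ...]
] [312.8 223.1] [0.3889 0.0735 0.066 ]
side [266, 218, 14, 11, 107] [272.6 223.1] [0.4915 0.1009 0.066 ]
side [259, 233, 15, 13, 113] [266.  238.5] [0.4964 0.1525 0.066 ]
side [210, 248, 7, 8, 40] [212.9 251.6] [0.6161 0.2258 0.066 ]
side [252, 249, 15, 13, 124] [259.1 254.7] [0.5015 0.2043 0.066 ]
side [296, 257, 8, 8, 49] [299.5 260.6] [0.3999 0.1945 0.066 ]
side [266, 275, 3, 4, 9] [267.1 276.7] [0.467  0.2593 0.066 ]
top tin 0.65 227 [0.383 0.036 0.03 ]
top spool 0.41 107 [0.572 0.212 0.03 ]
top mallet 0.91 793 [0.512 0.419 0.03 ]
side punch 0.69 152 [0.397 0.193 0.03 ]
side tin 0.66 312 [0.388 0.057 0.03 ]
side spool 0.64 153 [0.579 0.169 0.03 ]
side mallet 0.65 1546 [0.521 0.434 0.03 ]
```

```bash
cat >> h.py <<'E'
P=np.array([[(.497+.5015)/2,.2041],[(.492+.4964)/2,.1523],[(.487+.4915)/2,.1007],[(.4815+.4858)/2,.0504]])
m=P.mean(0); d=P[0]-P[3]; d/=np.linalg.norm(d)
yaw=np.arctan2(-d[0],d[1])
S=[m+d*.052*k for k in (1.5,.5,-.5,-1.5)]
def quat(a): return [np.cos(a/2),np.sin(a/2),0,0]
E
python3 - <<'E'
from h import *
print(yaw,np.round(S,4).tolist(),np.round(np.array(S)-P,4).tolist())
for a in (yaw,yaw+np.pi):
    for s in S: print(np.round(inverse_kinematics([*s,.1],quat(a)),2))
q=quat(yaw)
move_gripper(0.0); print(current_finger_gap(),current_clock())
move_ptp([*S[0],.16],q); print(current_clock(),current_position(),current_force())
servo_line([*S[0],.08],rate=.08)
for i in range(5): sleep(.05);print(current_force().round(2),current_position().round(4))
c=capture("side"); cv2.imwrite("pics/side1.png",cv2.resize(c["image"][130:320,180:380],None,fx=4,fy=3.1))
print(current_clock())
E
```

```text
-0.10115003746961632 [[0.4995, 0.2045], [0.4942, 0.1527], [0.489, 0.101], [0.4837, 0.0493]] [[0.0002, 0.0004], [0.0, 0.0004], [-0.0003, 0.0003], [0.0001, -0.0011]]
[ 0.26  0.42  1.77 -0.    0.95  0.36]
[ 0.17  0.39  1.82 -0.    0.93  0.27]
[ 0.07  0.37  1.86 -0.    0.91  0.17]
[-0.04  0.35  1.89 -0.    0.9   0.06]
[ 0.26  0.42  1.77 -0.    0.95 -2.78]
[ 0.17  0.39  1.82 -0.    0.93 -2.87]
[ 0.07  0.37  1.86 -0.    0.91 -2.98]Traceback (most recent call last):
  File "<stdin>", line 4, in <module>
    return _wrapfunc(a, 'round', decimals=decimals, out=out)
    return _wrapit(obj, method, *args, **kwds)
    result = getattr(arr, method)(*args, **kwds)
TypeError: unsupported operand type(s) for *: 'NoneType' and 'float'
```

```bash
python3 - <<'E'
from h import *
q=quat(yaw)
move_gripper(0.0); print(current_finger_gap(),current_clock())
move_ptp([*S[0],.16],q); print(current_clock(),current_position(),current_force())
servo_line([*S[0],.08],rate=.08)
for i in range(5): sleep(.05);print(current_force().round(2),current_position().round(4))
c=capture("side"); cv2.imwrite("pics/side1.png",cv2.resize(c["image"][130:320,180:380],None,fx=4,fy=3.1))
c=capture("wrist"); cv2.imwrite("pics/wrist1.png",c["image"])
print(current_clock())
E
```

```text
0.0004854697683187022 3.2917
4.875 [0.49933069 0.20533648 0.16017449] [-0.05157708  0.05369442  0.41143158]
[ 1.56  0.8  -0.53] [0.5    0.2046 0.0806]
[0.63 0.03 0.77] [0.5    0.2046 0.0806]
[-0.28  0.05  0.43] [0.4999 0.2046 0.0805]
[-0.22 -0.    0.14] [0.4998 0.2046 0.0805]
[-0.32 -0.72 -0.2 ] [0.4998 0.2045 0.0804]
6.375
```

View pics/side1.png

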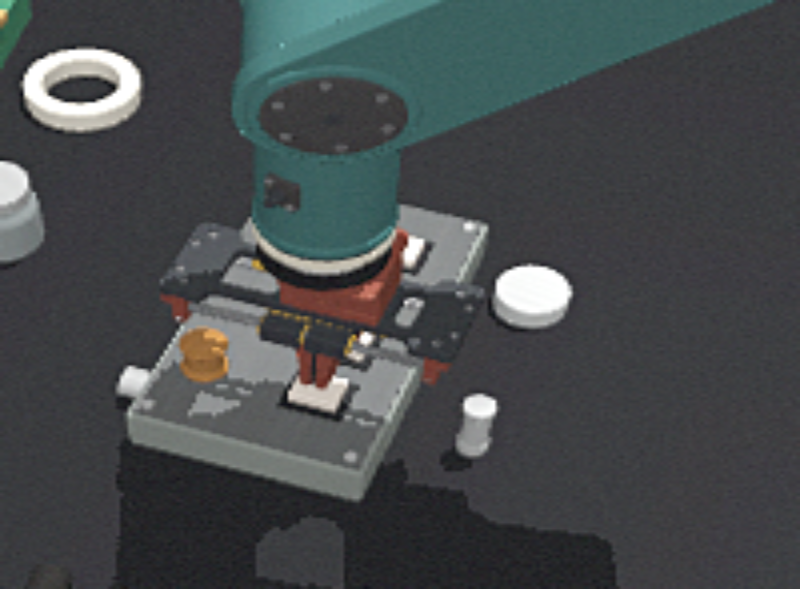

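View pics/wrist1.png

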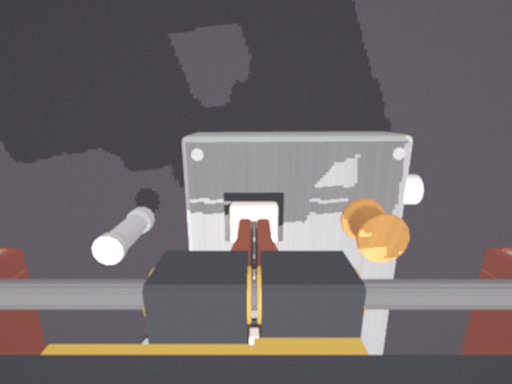

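The shut fingertip sits centred over key 1, and the spool, punch and tin are clear of the gripper. I'll tap key 1.

```bash
cat >> h.py <<'E'
def tap(i,floor=.0603,N=2.0):
    for k in range(3):
        sleep(.25)
        f0=np.mean([current_force()]+[ (sleep(.02),current_force())[1] for _ in range(4)],axis=0)
        hit=servo_line([*S[i],floor],rate=.012,contact_N=N)
        z=[];f=[]
        for _ in range(6):
            z.append(current_position()[2]);f.append(current_force()[2]-f0[2]);sleep(.02)
        print("slot",i+1,hit,"z",np.round(z,4),"dF",np.round(f,2),"t",round(current_clock(),2))
        if hit and min(z)>.0675: continue
        break
    servo_line([*S[i],.080],rate=.06)
E
python3 - <<'E'
from h import *
servo_line([*S[0],.072],rate=.05)
tap(0)
E
```

```text
slot 1 True z [0.0642 0.0643 0.0643 0.0643 0.0643 0.0643] dF [2.39 1.92 2.31 2.2  2.39 1.32] t 7.76
```

Key 1 gave at 64.3 mm with about 2 N, so it is up. Now the other three.

```bash
python3 - <<'E'
from h import *
for i in (1,2,3):
    servo_line([*S[i],.080],rate=.08)
    servo_line([*S[i],.072],rate=.05)
    tap(i)
c=capture("side"); cv2.imwrite("pics/side2.png",c["image"])
E
```

```text
slot 2 True z [0.0644 0.0644 0.0644 0.0645 0.0645 0.0645] dF [2.68 2.54 2.07 2.41 1.54 1.56] t 10.35
slot 3 True z [0.0642 0.0643 0.0643 0.0643 0.0643 0.0643] dF [2.37 2.15 2.41 2.37 2.05 1.31] t 12.94
slot 4 True z [0.0617 0.0617 0.0617 0.0617 0.0617 0.0617] dF [4.73 3.23 4.58 3.97 4.14 3.66] t 15.68
```

Keys 1–3 gave at 64.3–64.5 mm. Key 4 was firm at 61.7 mm with about 4 N, so it is the latched one. I'll press it.

```bash
python3 - <<'E'
from h import *
i=3
servo_line([*S[i],.068],rate=.04); sleep(.25)
f0=current_force()[2]
hit=servo_line([*S[i],.0567],rate=.012,contact_N=9)
for _ in range(5): print(hit,current_position().round(4),round(current_force()[2]-f0,2)); sleep(.04)
servo_line([*S[i],.080],rate=.04)
servo_line([*S[i],.20],rate=.12)
servo_line([.40,.05-.05,.25],rate=.15)
sleep(.3)
for n in("side","top"):
  c=capture(n); cv2.imwrite(f"pics/{n}3.png",c["image"])
print(current_clock(),current_position())
E
```

```text
True [0.4838 0.0493 0.0574] 6.83
True [0.4838 0.0493 0.0574] 7.03
True [0.4837 0.0493 0.0574] 6.99
True [0.4838 0.0493 0.0574] 6.69
True [0.4838 0.0493 0.0574] 7.18
21.1333 [4.00094277e-01 1.61549542e-04 2.49764803e-01]
```

View pics/side3.png

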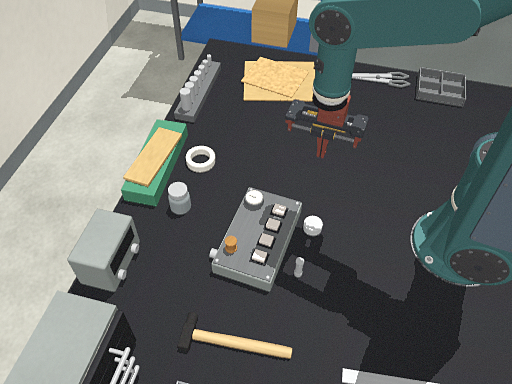

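The press reached 57.4 mm, which is 8.6 mm down and past the 7 mm release point. I'll check from depth that the key sprang up and that nothing moved.

```bash
python3 - <<'E'
from h import *
for n in("side","top"):
  D=[capture(n) for _ in range(3)]; c=D[0]
  d=np.median([x["range_z"] for x in D],axis=0)
  out=[]
  for i,s in enumerate(S):
    u,v=proj(c,[*s,.066]).round().astype(int)
    zs=[]
    for a in range(-2,3):
      for b in range(-2,3):
        r=d[v+a,u+b]
        if r>0:
          X=np.linalg.solve(c["intrinsics"],[u+b,v+a,1.])*r
          zs.append((c["R"].T@(X-c["t"]))[2])
    out.append(round(float(np.median(zs)),4))
  print(n,out)
a=cv2.imread("pics/side0.png");b=cv2.imread("pics/side3.png")
for n in ("side","top"):
  c=capture(n)
  for q in ("punch","tin","spool"):
    for e in spot_in(n,q)[:1]: print(n,q,e["conf"],np.round(e["xy"]))
E
```

```text
side [0.0678, 0.0671, 0.0684, 0.0679]
top [0.0656, 0.066, 0.6656, 0.6587]
side punch 0.51 [300. 265.]
side tin 0.87 [314. 223.]
side spool 0.61 [232. 244.]
top punch 0.68 [182. 189.]
```

```bash
python3 - <<'E'
from bench import *
print(current_clock(),current_force()); close_job()
E
```

```text
21.8333 [-0.55323024 -0.46147102  0.08717091]
the job is handed in; nothing more can be done
```

The latched key was the rightmost one, slot 4. I pressed it until its latch let go, and all four keys now appear to be up. The job is handed in at 21.8 s on the robot's clock.

- **Taps:** I tapped the keys from left to right with the shut fingertip. Keys 1–3 gave at about 64.3–64.5 mm with about 2 N. Key 4 was firm at 61.7 mm with about 4 N, slightly more than intended and right at its yield point.
- **Press:** I pressed key 4 to 57.4 mm (8.6 mm of travel, about 7 N), past the release point at about 7 mm, then withdrew the finger and moved the arm clear.
- **Key heights afterwards:** The side camera's depth shows all four key tops level, at 67–68 mm with about 1 mm of scatter. The top camera confirmed only slots 1 and 2 (about 66 mm), because the arm blocked its view of slots 3 and 4.
- **Other objects:** In the side view the punch, tin and spool were where they had been, within a few pixels. The top-view check of them was no use: the tin and spool were not found, and the punch detection fell on the spool.

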